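Pop open the touch-latch sample box

ROBOT

A 6-joint arm with a two-finger parallel gripper is mounted at the origin on the work surface. World frame = base frame: x ahead of the robot, y to its left, z up, the work surface at z = 0. Lengths are in m, angles in degrees, forces in N, time in s.
With the tool pointing down it reaches from about 0.325 to 0.775 m from the base axis. Payload 5.5 kg.
Tool frame: the origin (TCP) lies at the centre of the arm's flange, where the gripper is bolted on; the fingertips stand 182 mm ahead of it and the grasp point (between the pads) lies 163 mm ahead of it; z points along the fingers, y is the direction in which the jaws open and shut (so a half turn about z gives the same grasp; the last joint's range is limited). The gripper opens to 88 mm and grips with 3 to 60 N. Pads are 20 mm wide; open, the fingers measure 115 mm over their backs; the gripper's body (75 mm by 178 mm) begins 61 mm behind the grasp point.
Start: joints at [-77.848, 5.22, 70.514, -0, 104.267, -3.249], TCP at [0.159, -0.578, 0.405] pointing down, gripper open.
Joint ranges: [-164.24, 164.24], [-49.07, 125.15], [9.68, 141.18], [-86.29, 266.29], [3.28, 154.24], [-151.56, 151.56]. Speed limits (degrees/s): [147.25, 147.25, 172.46, 180, 180, 180].

INTERFACE

Orientations are given as [roll, pitch, yaw] about the fixed x, y, z axes, in that order (R = Rz(yaw) Ry(pitch) Rx(roll)).
In Python, from station import r gives the robot as it stands. The module is installed in compiled form; this text tells all that it offers. Calls block until the motion is done:
- r.reach(position, orientation): joint-space move of the TCP to a pose.
- r.servo_line(position, rotation=None, speed=0.15): straight line of the TCP; rotation=None keeps the orientation; speed is the mean speed in m/s.
- r.move_joints(angles): joint-space move.
- r.let_go() and r.grab(squeeze=None): open the fingers fully, or close them until they stop; squeeze is the grip in N (None keeps the last).
- r.wait(seconds).
- r.inverse_kinematics(position, orientation): joint angles nearest the present ones, or None.
- r.sense(): the state.
- r.snapshot(name): name is "scene" or "top" or "wrist"; returns a dict with "frame" (420x560x3 uint8, red, green, blue), "fx", "fy", "cx", "cy" (pixels), "R" (3x3) and "t" (3): a world point X has camera coordinates R X + t. Camera axes: x right, y down, z forward; pixel columns grow to the right and rows downward; lengths in m; the calibration is good to about 2 mm. A picture is of the moment at which its call begins. There is no depth.
A pose or a line that the arm cannot do raises r.IKError and nothing moves.
- r.hand_in(): hands the job in, once; it reports no verdict.
The state is a dict: "clock": time; "joints": joint angles; "joint_vel": joint speeds; "joint_torque": joint torques, N m; "tcp_pos": TCP position; "orientation": TCP orientation; "contact_force": force on the tool from outside, world axes, zero at the start; "torque": the same for the moment, N m; "opening": finger opening in m.
Only numpy, scipy, OpenCV 4.12 (cv2) and the standard library are available. Lean on these libraries where they do the work, as an engineer would, in place of code of your own. Each camera call takes 0.05 s, during which the arm holds its last target. There are 200 camera calls.

TASK

Open the long sample box on the sorting table: press down on the front edge of its lid until the touch catch lets go, take the finger away so that the lid springs ajar, then push the raised edge up and back with the outside of the fingers until the lid leans open and stays there by itself. Grip and lift nothing, leave the two smaller boxes shut and the other things where they are.

Things in the scene. Friction and masses are not known exactly. Their poses are not given: they have to be found in the camera images.
- long_box: The box to open: fixed steel box, 140 deep (x) x 220 wide (y), 91 high with the lid shut; origin at the centre of its underside, x towards the hinge side (away from the robot), turned by up to 0.3 rad. Its lid is a plain aluminium sheet, 140 x 220 x 6, no handle, covering the whole top with a 10 mm gap above the walls
- long_box_edge (a point): Middle of the long box lid's front edge, on its top face. The touch catch is under it: pushing the lid's front down 5 to 7 mm at the edge (about 3 to 5 N; it stops dead at 9 mm) frees the catch. When the finger rises again, a sprung pin lifts the lid ajar. Axes move with the lid: x along the sheet towards the hinge, y along the edge, z out of the top face
- long_box_hinge (a point): Middle of the long box's hinge line, which runs along y at the lid's far end, level with the underside of the shut lid (85 above the table); 140 from the front edge
- long_box_lid (a joint): Angle of the long box's lid: 0 shut, -0.065 pressed to its stop, grows as it opens upward. Once released it springs to about 0.35 (edge some 45 mm higher) and is held there; from there it swings freely, 1 to 2 N at the edge. Let go before upright (1.57) it falls back to ajar; beyond, it leans back to its stop at 1.85 and stays
- square_box_a_edge (a point): As long_box_edge, for a square box: the same make, height and depth (140) but only 120 wide, with the same kind of touch catch. Not to be opened
- square_box_b_edge (a point): As square_box_a_edge, for the other square box. Not to be opened
- square_box_a_lid (a joint): Angle of that square box's lid: 0 shut, grows as it opens
- square_box_b_lid (a joint): Angle of the other square box's lid: 0 shut, grows as it opens
- brush: A wooden brush, 180 long, lying flat in front of the long box; origin on its underside, loose bystander
- spoon: A steel spoon, 170 long, lying flat in front of a square box; origin on its underside, loose bystander
- measure: A small steel measuring cup, 52 across and 45 high, in front of the other square box; origin on its underside, loose bystander
- bowl_large: A steel bowl, 156 across and 70 high, behind the boxes; origin on its underside, loose bystander
- bowl_small: A steel bowl, 116 across and 50 high, behind the boxes; origin on its underside, loose bystander
- jar: A closed glass jar, 64 across and 90 high, behind the boxes; origin on its underside, loose bystander
- loupe: A black stand loupe, 42 across and 40 high, at the left; origin on its underside, loose bystander

How it is judged:
By the outcome, as a careful person would: the job done as asked, in the order asked, and still so for the second after the job is handed in, with the robot touching nothing.
It also fails if it takes over 48 s, if anything falls off the work surface, if the arm or the gripper's body presses on something with over 40 N, if the wrist force passes 120 N, or if a joint passes its speed limit or range.

## Working session

There is one attempt and no reset: what is moved stays moved. The work goes in short steps, each a Python script; the robot and the scene stay as the last script left them, time stands still between calls to the robot, and variables do not carry over. Pictures are saved under pics/ and viewed, about 8 in all and at most 12, crops included, and the job is handed in when it is done.

```bash
mkdir -p pics; cat > h.py <<'E'
import numpy as np, cv2
from station import r
def snap(name, f):
    s=r.snapshot(name); cv2.imwrite('pics/'+f+'.png', s['frame'][:,:,::-1]); np.savez('pics/'+f+'.npz', **s); return s
def load(f): return dict(np.load('pics/'+f+'.npz'))
def ray(s,u,v,z):
    R,t=np.array(s['R']),np.array(s['t']); c=-R.T@t
    d=R.T@np.array([(u-s['cx'])/s['fx'],(v-s['cy'])/s['fy'],1]); return c+d*(z-c[2])/d[2]
def proj(s,X):
    p=s['R']@np.array(X)+s['t']; return [s['fx']*p[0]/p[2]+s['cx'],s['fy']*p[1]/p[2]+s['cy']]
E
python3 - <<'E'
from h import *
a=snap('top','top0'); b=snap('scene','sc0')
for s in(a,b): print(-np.array(s['R']).T@s['t'], s['fx'])
print(r.sense())
E
```

```text
[0.50240039 0.12804155 1.28112178] 469.2851755626144
[1.08710955 0.79391312 0.97932627] 471.3915263451333
{'clock': 0.1, 'joints': array([-7.78475160e+01,  5.25789931e+00,  7.05749090e+01,  8.66541909e-05,
        1.04265306e+02, -3.24808402e+00]), 'joint_vel': array([ 0.09371163, -0.11562764, -0.1708912 ,  0.04605493,  0.16247373,
       -0.01667447]), 'joint_torque': array([ 3.24380460e-03, -4.47858667e+01, -4.07571065e+01,  7.02171167e-02,
        2.83850619e-02, -1.12872333e-04]), 'tcp_pos': array([ 0.15935486, -0.57850556,  0.40362973]), 'orientation': array([-1.79902048e+02, -5.64296976e-03,  1.54005845e+01]), 'contact_force': array([-1.13333687,  0.24593891, -0.59704705]), 'torque': array([-0.03536005, -0.01141808,  0.04284911]), 'opening': 0.08816817426345055}
```

View pics/top0.png

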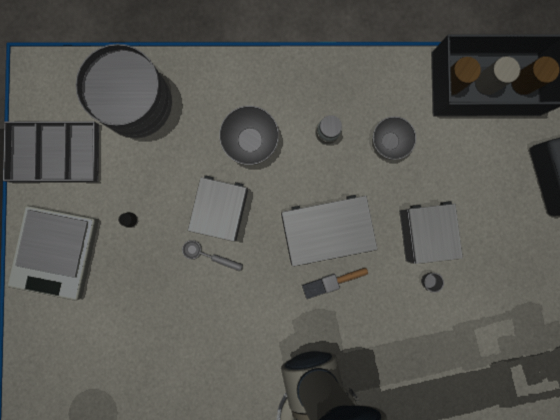

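View pics/sc0.png

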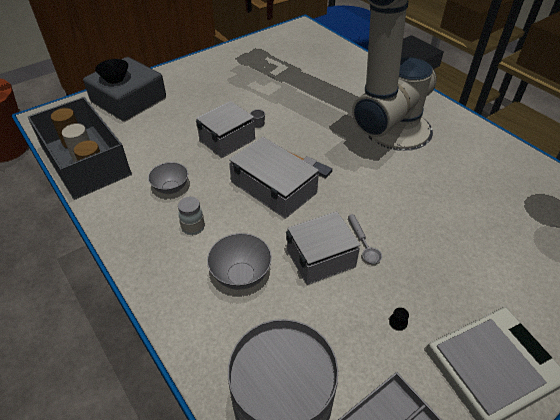

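The top view shows the long lid with corners near (283,210), (367,197), (376,249) and (291,264). Its hinges are at the top edge (far side), and the brush lies in front at about (335,283). The square boxes are at (218,208) and (435,233). Next I measure the lid outline.

```bash
python3 - <<'E'
from h import *
s=load('top0'); f=s['frame']; g=cv2.cvtColor(f,cv2.COLOR_RGB2GRAY); hsv=cv2.cvtColor(f,cv2.COLOR_RGB2HSV)
print('lid',f[230,329],'table',f[300,400],f[230,265])
for d in (0,):
  d=f[:,:,0].astype(int)-f[:,:,2]  # table is warmish
  print('rb',d[230,329],d[300,400],d[200,215],d[230,440])
  thr=(d[230,329]+d[300,400])/2
  m=((d<thr)&(g>85)).astype(np.uint8)*255
  m=cv2.morphologyEx(cv2.medianBlur(m,3),cv2.MORPH_OPEN,np.ones((5,5)))
  cs,_=cv2.findContours(m,cv2.RETR_EXTERNAL,cv2.CHAIN_APPROX_NONE)
  for c in cs:
    if cv2.contourArea(c)<1000: continue
    rc=cv2.minAreaRect(c); b=cv2.boxPoints(rc)
    P=np.array([ray(s,u,v,.091)[:2] for u,v in b+0.0])
    print(np.round(b,1).tolist(),'\n',P.round(4).tolist(),'c',P.mean(0).round(4),'L',[round(float(np.linalg.norm(P[i]-P[i-1])),4) for i in range(4)])
E
```

```text
lid [121 122 120] table [107 106  98] [109 107  99]
rb 1 9 1 1
[[7.900000095367432, 285.3999938964844], [23.799999237060547, 205.8000030517578], [91.30000305175781, 219.3000030517578], [75.4000015258789, 298.8999938964844]] 
 [[0.3699, 0.7866], [0.5696, 0.7515], [0.5347, 0.5809], [0.3355, 0.6175]] c [0.4524 0.6841] L [0.1726, 0.2027, 0.1741, 0.2026]
[[409.1000061035156, 208.60000610351562], [455.5, 202.8000030517578], [462.29998779296875, 257.70001220703125], [415.8999938964844, 263.5]] 
 [[0.5585, -0.2247], [0.5728, -0.3436], [0.4334, -0.3577], [0.4194, -0.2395]] c [ 0.496  -0.2914] L [0.1399, 0.1197, 0.1401, 0.119]
[[281.20001220703125, 211.5], [366.3999938964844, 194.89999389648438], [377.0, 249.39999389648438], [291.79998779296875, 266.0]] 
 [[0.5524, 0.1008], [0.5938, -0.1164], [0.4554, -0.1413], [0.4148, 0.0748]] c [ 0.5041 -0.0205] L [0.1401, 0.2212, 0.1406, 0.2199]
[[187.3000030517578, 230.1999969482422], [200.0, 176.3000030517578], [245.89999389648438, 187.10000610351562], [233.1999969482422, 241.0]] 
 [[0.5061, 0.3386], [0.6429, 0.3071], [0.615, 0.1905], [0.4783, 0.2227]] c [0.5606 0.2647] L [0.1192, 0.1404, 0.1199, 0.1404]
[[42.0, 178.0], [42.0, 127.0], [64.0, 127.0], [64.0, 178.0]] 
 [[0.6399, 0.7073], [0.7706, 0.71], [0.7705, 0.6541], [0.6397, 0.6517]] c [0.7052 0.6808] L [0.0556, 0.1307, 0.0559, 0.1308]
[[14.0, 127.0], [34.0, 127.0], [34.0, 179.0], [14.0, 179.0]] 
 [[0.7708, 0.7811], [0.7707, 0.7303], [0.6374, 0.7274], [0.6376, 0.7779]] c [0.7041 0.7542] L [0.1332, 0.0508, 0.1332, 0.0505]
[[71.0, 126.0], [93.0, 126.0], [93.0, 179.0], [71.0, 179.0]] 
 [[0.773, 0.6364], [0.7729, 0.5804], [0.6369, 0.5783], [0.6371, 0.6339]] c [0.705  0.6072] L [0.1359, 0.056, 0.136, 0.0556]
[[85.0, 51.0], [157.0, 51.0], [157.0, 123.0], [85.0, 123.0]] 
 [[0.968, 0.6039], [0.9678, 0.419], [0.7802, 0.4174], [0.7807, 0.6009]] c [0.8742 0.5103] L [0.1874, 0.1849, 0.1876, 0.1835]
```

```bash
cat >> h.py <<'E'
def tip(lid, L, dx, dy, z, alpha, n=0):
    """TCP pose for fingertip at box coords (dx from hinge toward robot negative, dy), height z, tilt alpha deg. lid=(hinge xy, yaw deg)"""
    a=np.radians(alpha); y=np.radians(L); e=np.array([np.cos(y),np.sin(y)]); q=np.array([-e[1],e[0]])
    p=np.r_[np.array(lid)+dx*e+dy*q, z]; ax=np.r_[np.sin(a)*e,-np.cos(a)]
    return p-0.182*ax, ([180,-alpha,L] if n==0 else [180,alpha,L+180-360*(L>0)])
E
python3 - <<'E'
from h import *
s=load('top0'); f=s['frame']; g=cv2.cvtColor(f,cv2.COLOR_RGB2GRAY); d=f[:,:,0].astype(int)-f[:,:,2]
m=((d<5)&(g>85)).astype(np.uint8)*255
m=cv2.morphologyEx(cv2.medianBlur(m,3),cv2.MORPH_OPEN,np.ones((5,5)))
cs,_=cv2.findContours(m,cv2.RETR_EXTERNAL,cv2.CHAIN_APPROX_NONE)
c=[c for c in cs if cv2.pointPolygonTest(c,(329,230),False)>0][0][:,0].astype(float)
ap=cv2.approxPolyDP(c.astype(np.int32),5,True)[:,0]; print('poly',ap.tolist())
b=np.array([[283,210],[367,197],[376,249],[291,264]],float); L=[]
for i in range(4):
    p,q=b[i],b[(i+1)%4]; t=(q-p)/np.linalg.norm(q-p); n=np.array([-t[1],t[0]])
    w=c-p; k=(abs(w@n)<4)&(w@t>8)&(w@t<np.linalg.norm(q-p)-8)
    P=np.array([ray(s,u,v,.091)[:2] for u,v in c[k]])
    l=cv2.fitLine(P.astype(np.float32),cv2.DIST_HUBER,0,1e-4,1e-4).ravel(); L.append(l); print(['far','right','front','left'][i],len(P),'yaw',round(float(np.degrees(np.arctan2(l[1],l[0]))),2))
def X(a,b):
    t=np.linalg.solve(np.c_[a[:2],-b[:2]],b[2:]-a[2:]); return a[2:]+t[0]*a[:2]
P=np.array([X(L[i-1],L[i]) for i in range(4)]); print(P.round(4).tolist(),[round(float(np.linalg.norm(P[i]-P[i-1])),4) for i in range(4)],'centre',P.mean(0).round(4))
H=(P[0]+P[1])/2
for n in (0,1):
  for al in (0,20,30,40,45):
    o=[]
    for dx,z in((-.16,.12),(-.117,.12),(-.08,.18),(0.02,.205)):
      p,R=tip(H,9,dx,0,z,al,n); o.append(r.inverse_kinematics(p,R))
    print(n,al,[None if v is None else np.round(v).tolist() for v in o])
E
```

```text
poly [[366, 197], [284, 211], [292, 264], [375, 249]]
far 67 yaw -79.36
right 36 yaw 11.09
front 69 yaw -79.1
left 37 yaw 11.09
[[0.5514000058174133, 0.09950000047683716], [0.5914999842643738, -0.11400000005960464], [0.45719999074935913, -0.1404000073671341], [0.41609999537467957, 0.0729999989271164]] [0.1378, 0.2173, 0.1369, 0.2173] centre [ 0.504  -0.0205]
0 0 [[-9.0, -24.0, 107.0, -0.0, 97.0, 72.0], [-7.0, -17.0, 102.0, -0.0, 95.0, 74.0], [-6.0, -12.0, 91.0, -0.0, 101.0, 75.0], [-4.0, 4.0, 74.0, -0.0, 102.0, 77.0]]
0 20 [[-16.0, -46.0, 123.0, 8.0, 85.0, 65.0], [-13.0, -38.0, 118.0, 8.0, 81.0, 68.0], [-11.0, -31.0, 108.0, 7.0, 84.0, 70.0], [-7.0, -15.0, 93.0, 5.0, 82.0, 74.0]]
0 30 [None, [-17.0, -49.0, 127.0, 13.0, 75.0, 63.0], [-14.0, -41.0, 117.0, 12.0, 77.0, 67.0], [-9.0, -23.0, 103.0, 9.0, 72.0, 71.0]]
0 40 [None, None, None, [-11.0, -32.0, 112.0, 15.0, 62.0, 67.0]]
0 45 [None, None, None, [-13.0, -36.0, 117.0, 18.0, 58.0, 64.0]]
1 0 [[-9.0, -24.0, 107.0, 0.0, 97.0, -108.0], [-7.0, -17.0, 102.0, 0.0, 95.0, -106.0], [-6.0, -12.0, 91.0, 0.0, 101.0, -105.0], [-4.0, 4.0, 74.0, 0.0, 102.0, -103.0]]
1 20 [[-16.0, -46.0, 123.0, 8.0, 85.0, -115.0], [-13.0, -38.0, 118.0, 8.0, 81.0, -112.0], [-11.0, -31.0, 108.0, 7.0, 84.0, -110.0], [-7.0, -15.0, 93.0, 5.0, 82.0, -106.0]]
1 30 [None, [-17.0, -49.0, 127.0, 13.0, 75.0, -117.0], [-14.0, -41.0, 117.0, 12.0, 77.0, -113.0], [-9.0, -23.0, 103.0, 9.0, 72.0, -109.0]]
1 40 [None, None, None, [-11.0, -32.0, 112.0, 15.0, 62.0, -113.0]]
1 45 [None, None, None, [-13.0, -36.0, 117.0, 18.0, 58.0, -116.0]]
```

```bash
cat >> h.py <<'E'
C=np.array([.504,-.0205]); YAW=10.8; EX=np.array([np.cos(np.radians(YAW)),np.sin(np.radians(YAW))]); H=C+.07*EX
def P(dx,z,al,dy=0): return tip(H,YAW,dx,dy,z,al,0)
E
python3 - <<'E'
from h import *
r.grab(5); r.reach(*P(-.137,.17,0)); s=r.sense(); print(s['clock'],s['tcp_pos'],s['opening'],s['contact_force'].round(1))
r.servo_line(P(-.137,.098,0)[0]); r.wait(.3)
s=r.sense(); print(s['clock'],s['tcp_pos'],s['contact_force'].round(2))
snap('scene','sc1'); snap('wrist','w1')
im=cv2.imread('pics/sc1.png')[110:250,180:380]; w=cv2.imread('pics/w1.png')
cv2.imwrite('pics/v1.png',np.vstack([cv2.resize(im,(560,300)) ,cv2.resize(w,(400,300)).copy() if 0 else cv2.copyMakeBorder(cv2.resize(w,(400,300)),0,0,0,160,0)]))
E
```

```text
3.6417 [ 0.43827953 -0.03362322  0.35210885] 0.0005427442339049836 [ 0.3 -0.3 -0. ]
4.575 [ 0.4383845  -0.03308224  0.28093337] [-0.01 -0.8   0.27]
```

View pics/v1.png

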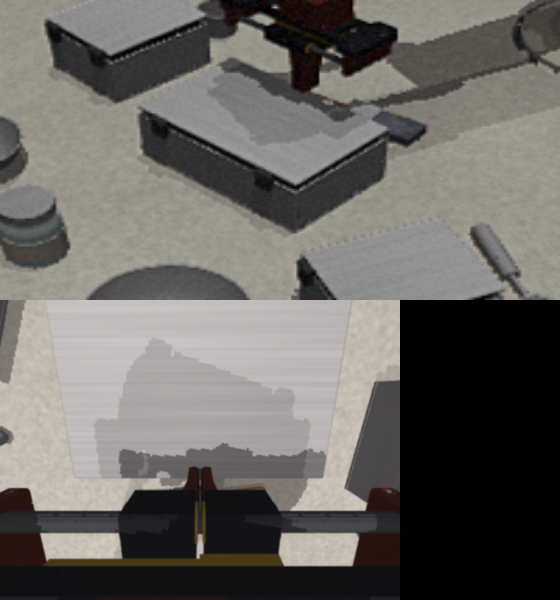

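The closed fingers sit at the middle of the lid's front edge. In the wrist crop the tip is at (200,470) and the edge is level at row 478, so yaw agrees. Now I press in small steps.

```bash
python3 - <<'E'
from h import *
for z in (.093,.091,.089,.087,.0855,.0845,.0835):
    r.servo_line(P(-.137,z,0)[0],speed=.03); r.wait(.1)
    s=r.sense(); f=s['contact_force']; print(round(s['clock'],2),z,(s['tcp_pos'][2]-.182).round(4),f.round(2))
    if f[2]>15: break
r.wait(.2); s=r.sense(); print(s['tcp_pos'][2]-.182,s['contact_force'].round(2))
E
```

```text
5.09 0.093 0.0929 [-0.27  0.11  0.15]
5.44 0.091 0.0913 [ 0.66 -0.18  1.69]
5.79 0.089 0.0892 [0.28 0.04 2.06]
6.14 0.087 0.087 [ 0.77 -0.32  3.17]
6.49 0.0855 0.0855 [1.02 0.14 3.16]
6.84 0.0845 0.0845 [ 0.86 -0.73  3.7 ]
7.19 0.0835 0.0835 [ 1.86 -0.6   3.33]
0.08349156963087484 [ 0.73 -0.95  3.72]
```

```bash
python3 - <<'E'
from h import *
r.servo_line(P(-.137,.16,0)[0],speed=.12); r.servo_line(P(-.175,.17,0)[0],speed=.15); r.wait(.3)
s=r.sense(); print(s['clock'],s['contact_force'].round(2))
snap('scene','sc2')
cv2.imwrite('pics/v2.png',cv2.resize(cv2.imread('pics/sc2.png')[90:260,170:380],None,fx=3,fy=3))
E
```

```text
8.8917 [ 0.2  -0.55 -0.68]
```

View pics/v2.png

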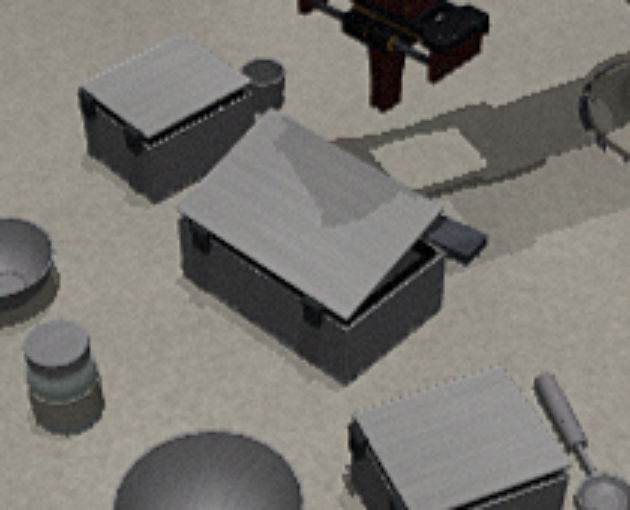

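The lid stands ajar (edge clearly raised in the crop, 270,115 to 440,210), and both square lids look shut. Next is the upward and back push along an arc about the hinge, checked by IK first.

```bash
cat > swing.py <<'E'
from h import *
AL=20; a=np.radians(AL)
def Q(phi,rad=.125):
    p=np.radians(phi); return P(-rad*np.cos(p)-.010*np.cos(a), .085+rad*np.sin(p)-.010*np.sin(a), AL)
pre=P(-.155,.107,AL); phis=list(np.arange(11,100,8))+[102]
assert all(r.inverse_kinematics(*q) is not None for q in [pre]+[Q(p) for p in phis])
r.reach(*pre); r.wait(.1); s=r.sense(); print(s['clock'],s['tcp_pos'],pre[0],s['contact_force'].round(2))
for p in phis:
    q=Q(p); r.servo_line(q[0],q[1],speed=.07); s=r.sense(); f=s['contact_force']
    print(p,round(s['clock'],2),f.round(2), (abs(s['tcp_pos']-q[0]).max()*1e3).round(1))
    if np.linalg.norm(f)>15: print('STOP'); break
snap('scene','sc3')
cv2.imwrite('pics/v3.png',cv2.resize(cv2.imread('pics/sc3.png')[60:270,150:400],None,fx=2.5,fy=2.5))
E
python3 swing.py
```

```text
9.5 [ 0.36008764 -0.04811415  0.28047426] [ 0.35936049 -0.04809146  0.27802406] [ 0.4  -0.16  0.2 ]
11 9.97 [-22.11  -3.84   8.84] 0.9
STOP
```

View pics/v3.png

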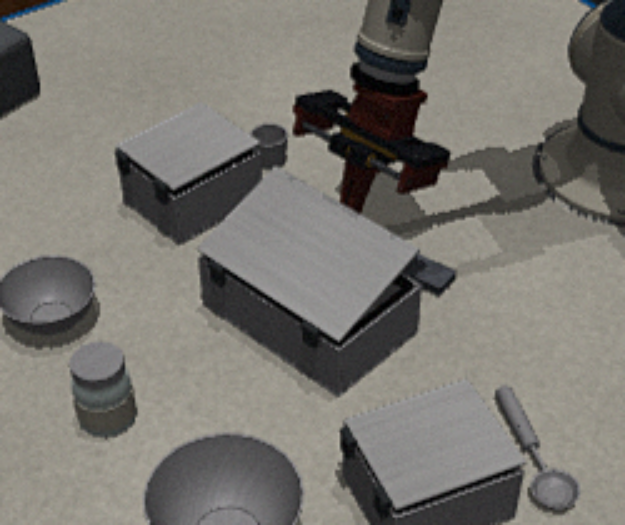

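The lid is still ajar. The finger presses the edge flat-on with 22 N sideways, which suggests the finger is a little thicker than I assumed. I back off to light contact and shift the arc by that amount.

```bash
cat > sw2.py <<'E'
from h import *
AL=20; a=np.radians(AL)
def Q(phi,off,rad=.125):
    p=np.radians(phi); return P(-rad*np.cos(p)-.010*np.cos(a)-off, .085+rad*np.sin(p)-.010*np.sin(a), AL)
off=0
while off<.016:
    off+=.002; r.servo_line(Q(11,off)[0],speed=.05); r.wait(.05); f=r.sense()['contact_force']; print(off,f.round(2))
    if np.hypot(f[0],f[1])<4: break
for p in list(np.arange(15,104,5)):
    o=off*max(0,1-(p-11)/60)
    q=Q(p,o); r.servo_line(q[0],speed=.06); s=r.sense(); f=s['contact_force']
    print(p,round(s['clock'],2),f.round(2))
    if np.linalg.norm(f)>15: print('STOP'); break
snap('scene','sc4')
cv2.imwrite('pics/v4.png',cv2.resize(cv2.imread('pics/sc4.png')[60:270,150:400],None,fx=2.5,fy=2.5))
E
python3 sw2.py
```

```text
0.002 [-3.65 -1.68  0.73]
0.004 [ 0.03 -1.19  0.16]
15 10.93 [-1.06  0.83  0.23]
20 11.26 [-1.93  0.41 -0.54]
25 11.59 [-0.58  0.69 -0.46]
30 11.93 [-1.03  0.22 -0.11]
35 12.26 [-1.46 -1.1  -0.22]
40 12.59 [-2.   -1.26  0.32]
45 12.93 [-1.21  0.12  0.73]
50 13.26 [-0.75 -0.28 -0.13]
55 13.59 [-0.21 -0.09 -0.27]
60 13.93 [-0.09 -0.03  0.52]
65 14.26 [-0.85  0.06 -0.02]
70 14.59 [-0.29  0.58  0.11]
75 14.93 [-0.07 -1.   -0.17]
80 15.26 [-0.27 -0.88  1.2 ]
85 15.59 [-1.32  0.2   6.4 ]
90 15.93 [-0.8  -0.74  9.85]
95 16.26 [-0.36  0.66 11.86]
100 16.59 [ 0.86 -0.48 13.16]
```

View pics/v4.png

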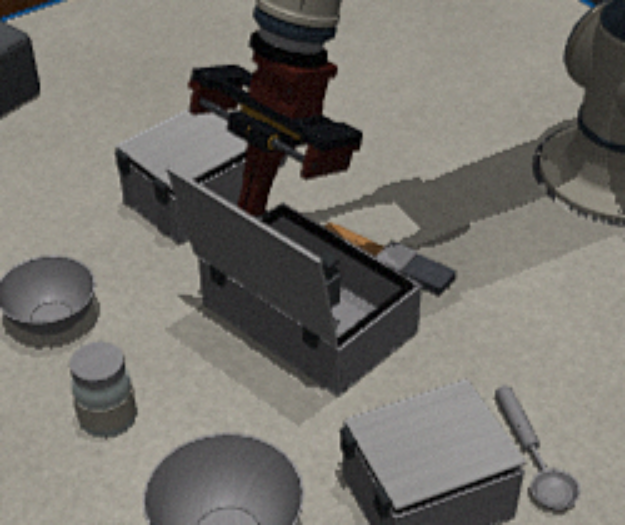

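The lid is up: its edge runs (170,170) to (325,265) and the open inside is visible. An unexplained 13 N upward force has built up, so I check before going on.

```bash
python3 - <<'E'
from h import *
s=r.sense(); print({k:np.round(s[k],3) for k in s})
snap('wrist','w4')
s=load('sc4')
# predicted lid edge corners for lid angles
q=np.array([-EX[1],EX[0]])
for th in (80,90,95,100,106):
    t=np.radians(th); o=[]
    for y in(.11,-.11):
        X=np.r_[H-.14*np.cos(t)*EX+q*y,.085+.14*np.sin(t)]; u,v=proj(s,X); o.append((round((u-150)*2.5),round((v-60)*2.5)))
    print(th,o)
E
```

```text
{'clock': np.float64(16.642), 'joints': array([ -7.512, -15.589,  93.667,   6.278,  82.354,  71.902]), 'joint_vel': array([ 0.047, -0.251,  0.133,  0.043,  0.059, -0.057]), 'joint_torque': array([-2.0900e-01, -2.3623e+01, -3.3951e+01, -2.0000e-02, -1.6700e-01,
        9.0000e-03]), 'tcp_pos': array([ 0.525, -0.017,  0.38 ]), 'orientation': array([179.871, -20.539,  10.847]), 'contact_force': array([ 0.243,  0.204, 12.117]), 'torque': array([ 0.202, -0.643, -0.008]), 'opening': np.float64(0.0)}
80 [(355, 229), (202, 139)]
90 [(338, 240), (185, 148)]
95 [(330, 246), (176, 153)]
100 [(321, 253), (168, 159)]
106 [(311, 263), (158, 168)]
```

View pics/w4.png

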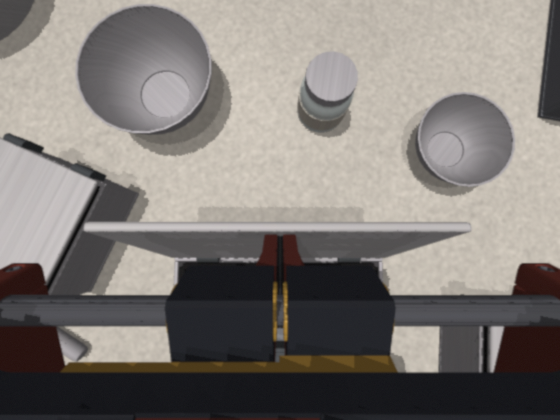

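The moment puts the contact on the front of the finger. The finger probably widens about 20 mm above the tip, which would also explain the earlier 4 mm offset. That step is then sitting on the lid's end face. I raise the tip slightly and finish the push with the tip alone.

```bash
python3 - <<'E'
from h import *
AL=20; z0=.085+.125*np.sin(np.radians(100))-.0034; x0=.125*np.sin(np.radians(10))-.0094
for dx,dz in ((0,.004),(0,.008),(0,.011),(.006,.010),(.012,.009),(.018,.008)):
    q=P(x0+dx,z0+dz,AL); r.servo_line(q[0],speed=.05); r.wait(.05); s=r.sense(); f=s['contact_force']; print(dx,dz,round(s['clock'],2),f.round(2))
    if np.linalg.norm(f)>16: print('STOP'); break
snap('scene','sc5'); snap('wrist','w5')
cv2.imwrite('pics/v5.png',np.hstack([cv2.resize(cv2.imread('pics/sc5.png')[60:270,150:400],(400,336)),cv2.resize(cv2.imread('pics/w5.png'),(400,336))]))
E
```

```text
0 0.004 16.99 [ 0.57 -0.96  5.64]
0 0.008 17.29 [-0.15 -0.93  1.13]
0 0.011 17.59 [-0.02  0.37 -0.45]
0.006 0.01 17.92 [-0.29 -0.03  1.19]
0.012 0.009 18.24 [-0.45 -0.46 -0.67]
0.018 0.008 18.57 [-12.11  -2.01   6.01]
```

View pics/v5.png

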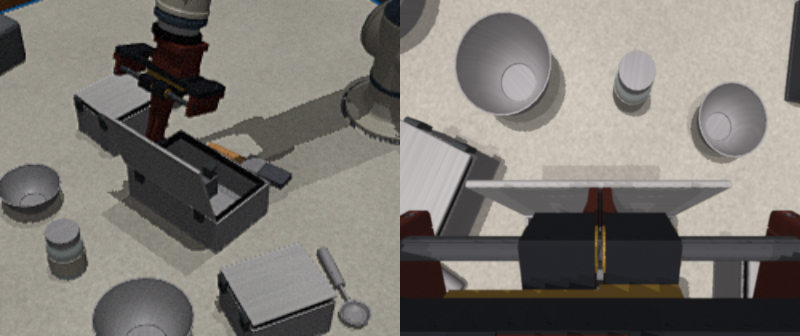

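The 12 N resistance comes at a tip angle of about 107° about the hinge, so the lid has reached its 1.85 rad stop. I retreat straight back and clear of the box, then look again.

```bash
python3 - <<'E'
from h import *
r.servo_line(P(-.03,.22,20)[0],speed=.1); r.servo_line(P(-.08,.30,20)[0],speed=.15)
r.reach([.2,-.50,.42],[180,0,11]); r.wait(.8); s=r.sense(); print(s['clock'],s['contact_force'].round(2))
snap('scene','sc6'); snap('top','top6')
a=cv2.imread('pics/sc6.png')[60:300,130:430]; b=cv2.imread('pics/top6.png')[100:310,100:480]
cv2.imwrite('pics/v6.png',np.hstack([cv2.resize(a,(400,320)),cv2.resize(b,(400,320))]))
s0,s1=load('top0'),load('top6')
g=[cv2.cvtColor(x['frame'],cv2.COLOR_RGB2GRAY).astype(int) for x in(s0,s1)]
for n,(x,y,w) in dict(bowlL=(249,136,32),jar=(330,130,15),bowlS=(393,138,24),spoon=(213,255,32),loupe=(128,219,11),boxA=(218,208,32),boxB=(435,233,32),brush=(335,283,36),meas=(432,281,12)).items():
    d=abs(g[0]-g[1])[y-w:y+w,x-w:x+w]; print(n,'changed px>25:',int((d>25).sum()),'of',d.size)
E
```

```text
23.0167 [ 0.22  0.77 -0.16]
bowlL changed px>25: 0 of 4096
jar changed px>25: 0 of 900
bowlS changed px>25: 0 of 2304
spoon changed px>25: 0 of 4096
loupe changed px>25: 0 of 484
boxA changed px>25: 0 of 4096
boxB changed px>25: 0 of 4096
brush changed px>25: 416 of 5184
meas changed px>25: 0 of 576
```

View pics/v6.png

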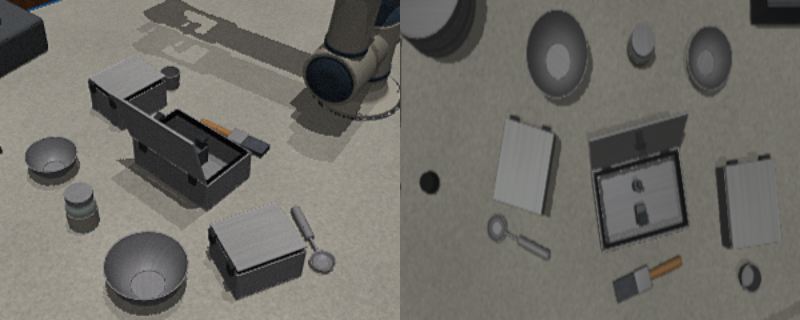

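The lid leans open by itself and the arm is clear. The brush is at its old place, about (335,284); the pixels that changed in its window are most likely the opened box, which overlaps that window.

```bash
python3 -c "
from station import r
print(r.hand_in(), r.sense()['clock'])"
```

```text
the job is handed in; nothing more can be done
the job is handed in; nothing more can be done
```

The long box is open: its lid leans back at its stop and stays there by itself. I handed the job in about 23 s into the 48 s allowed.

- **Press and release:** I pressed the middle of the lid's front edge with the closed fingers, about 8 mm at the edge with under 4 N. When I took the finger away, the lid sprang ajar.
- **Push open:** I pushed the raised edge up and back with the outside of the fingers until the lid met its stop, at about 107° by the fingertip's position.

**What went wrong on the way:**
- **Sideways jam:** my first push met the edge flat-on, with about 24 N on the wrist. I backed off 4 mm and went on.
- **Downward pressure:** near upright, a wider part of the finger apparently sat on the lid's end, pressing with up to about 13 N. I raised the tip and finished with the tip alone.
- **Limits:** every force I read stayed under the limits, but I only read it at each step.

**Last checks:** the lid still leaned open after the arm had moved away, and the wrist read about 0.8 N, which is noise. Both square lids looked shut. The top view showed no change in the square boxes, bowls, jar, spoon, measure and loupe. The brush's area did show changed pixels, most likely because its window overlaps the opened box. The brush itself is where it was, to within a pixel or so.

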